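# Wedge a panel tight on the sloping work board

### The arm

A 6-joint arm with a two-finger parallel gripper is mounted at the origin on the work surface. World frame = base frame: x ahead of the robot, y to its left, z up, the work surface at z = 0. Lengths are in mm, angles in rad, forces in N, time in s.
With the tool pointing down it reaches from about 275 to 750 mm from the base axis. Payload 10.2 kg.
Tool frame: the origin (TCP) lies between the finger pads; the fingertips stand 8 mm ahead of it and the grasp point (between the pads) lies 11 mm behind it; z points along the fingers, x is the direction in which the jaws open and shut, and the axes are right-handed (so a half turn about z gives the same grasp; the last joint's range is limited). The gripper opens to 85 mm and grips with 20 to 120 N. Pads are 22 mm wide; open, the fingers measure 114 mm over their backs; the gripper's body (76 mm by 85 mm) begins 54 mm behind the grasp point. The pads swing forward as they close: fully open they stand 13 mm farther back than shut.
Start: joints at [-1.552, 0.313, 1.498, -0, 1.331, -0.223], TCP at [125.698, -509.736, 239.294] pointing down, gripper open.
Joint ranges: [-2.94, 2.94], [-0.97, 2.17], [0.19, 2.56], [-1.23, 4.37], [0.02, 3.11], [-2.88, 2.88]. Speed limits (rad/s): [2.39, 2.39, 3.01, 3.14, 3.14, 3.14].

### API

Orientations are given as a unit quaternion [w, x, y, z].
In Python, from rig import sense, eyes, ctrl gives the robot as it stands.
- The arm moves only by the tool move_arm, never from a script. Its argument "rows" is a list that holds one entry, the list of rows, each a list of 5 numbers: the shift along the tool's x, y, z in mm, then the turn about the tool's z in units of 6 degrees (1.0 is 6 degrees), then the gripper command: -1 is shut, 1 is fully open, values between are in proportion. In form: [[[dx, dy, dz, roll, jaw], ...]]. A call has 1 to 12 rows; each row is the pose to reach, as a shift and turn from the pose measured when the call began, along the tool's axes at that moment; what a row does not reach only later rows make up. A row lasts 1/8 s, in which the tool goes at most 62.5 mm and 10.7 degrees, less where a joint would pass 70% of its speed; a pose out of reach is approached as far as the arm can. A call with a gripper value outside its range is refused whole. The fingers move at their own pace and stop on an object; "squeeze" is the grip in N (left out, the last holds). Time passes only in rows, so rows that repeat a pose let the fingers close. It gives the time, the measured TCP pose, the force and the opening at its end, in the units of the state.
- sense(): the state, without advancing time (a new reading comes with each control period).
- eyes.capture(name): name is "side" or "top"; returns a dict with "color" (480x640x3 uint8, blue, green, red), "vertical_fov" (degrees; the focal length in pixels is half the picture's height over the tangent of half this angle, whatever the lens; pixels are square), "cx", "cy" (the principal point, pixels), "xyz" and "attitude" of the camera in the world. Camera axes: x right, y down, z forward; pixel columns grow to the right and rows downward; lengths in mm; the calibration is good to about 2 mm. A picture is of the moment at which its call begins. There is no depth.
- ctrl.finish_job(): hands the job in, once; it reports no verdict.
The state is a dict: "time_s": time; "joints": joint angles; "dq": joint speeds; "tau": joint torques, N m; "eef_pos": TCP position; "ee_rot": TCP orientation; "force": force on the tool from outside, world axes, zero at the start; "wrist_torque": the same for the moment, N m; "grip_width": opening from 0.0 (shut) to 1.0 (fully open).
Only numpy, scipy, OpenCV 4.12 (cv2) and the standard library are available. Lean on these libraries where they do the work, as an engineer would, in place of code of your own. Each camera call takes 0.05 s, during which the arm holds its last target. There are 200 camera calls.

### The job

Fix the pale panel on the sloping work board for sanding: lay the loose wooden wedge, thin end first, in the gap between the panel's upper edge and the slanted cleat, flat on the slope and with a good 30 mm still to go, and let go of it. Then take the soft-faced hammer and tap the wedge's red end sideways, lightly (no blow over 80 N) and drawing back after each tap, until the wedge stops advancing and holds the panel tight down on its ledge; do not drive it by hand, and keep the hammer off the panel. Finally lay the hammer flat on the bench, leaving everything else where it stands.

Things in the scene. Friction and masses are not known exactly. Their poses are not given: they have to be found in the camera images.
- ledge (a point): Point at the foot of the panel's place on the fixed sloping work board (grey face, dark battens), which rises 28 deg away from the robot. Axes: x up the slope, y left along the ledge, z off the face. Here (mm) the face is z 0, x -30..230, y -125..190; the ledge, a batten 20 high, x -30..0, y -125..90; a side stop 20 high, x 6..106, y -125..-92.
- cleat (a point): Left (wide) end of the slanted cleat's lower face, on the board's face; axes as ledge, where it lies at x 169, y 89 mm. The cleat is a dark batten 152 mm long, 36 wide, 24 high; its lower face runs from here to the right and towards the panel, 1 in 6 (x = 154.3 + y/6 mm in ledge's frame), so that the gap narrows to the right.
- panel_mid (a point): Middle of the loose pale panel, 130 (x, up the slope) x 180 (y) x 24 (z) mm, about 0.4 kg, lying on the slope just above the ledge (up to 3 mm off it) and beside the side stop; axes as ledge.
- wedge_mid (a point): Middle of the loose wooden wedge (0.15 kg, lies flat): 180 long, 40 high, 16 wide at the thin end, 46 at the red butt (taper 1:6), 31 here (mm). Axes: y from thin end to butt, z up; flat side (x = -15.5) goes to the panel's edge, slanted side (+15.5 here) to the cleat. In the gap its axes match ledge's. Gripped at the middle, fingers would meet panel and cleat there: grip it nearer the butt.
- wedge_butt (a point): Middle of the wedge's red end face (46 mm wide, 40 mm high), the face to be struck; axes as wedge_mid, 7.5 mm to +x and 90 mm to +y of it. With the panel down on the ledge the wedge goes home with this point at about y = 130 mm in ledge's frame, give or take 6 mm. Until then it slides at a few newtons; once tight it stays put by friction.
- hammer_grip (a point): Point on the hammer's black handle, on its centre line, 20 mm above the bench as it lies, 65 mm from the head's centre, 115 mm from the handle's end. Axes: x along the handle to the head, y along the head, z up. Handle 22 mm wide (y), 26 high (z); hammer 0.4 kg, mostly in the head; the handle's swollen end is as high as the head, so that it lies level.
- hammer_head (a point): Centre of the hammer's head: an orange-faced barrel 100 mm long along y, 40 mm in diameter; a striking face 50 mm to either side (+y and -y). Axes as hammer_grip.
- sander: Bystander, leave alone: round palm sander, 125 mm in diameter, 128 mm high, with a dust spout to +x reaching 75 mm; origin under its centre.
- glue: Bystander, leave alone: standing glue bottle, 60 mm in diameter, 165 mm high; origin under its centre.
- chisel: Bystander, leave alone: wood chisel lying along its x, 258 mm long, 29 mm high; origin on the bench under it, 120 mm from the handle's end.
- cork_block: Bystander, leave alone: cork sanding block 70 x 110 x 34 mm (x, y, z); origin under its centre.
- tape: Bystander, leave alone: tape measure 68 x 34 x 66 mm; origin under its centre.
- screw_bin: Bystander, leave alone: yellow bin of screws 140 x 100 x 60 mm; origin under its centre.
- try_square: Bystander, leave alone: try square, wooden stock 140 mm long along x, 22 mm high, steel blade 150 mm long to +y; origin under the middle of the stock.
Mind the look-alikes: they are no part of the job. Leave any black look-alike of the part that bears wedge_mid alone.

How it is judged (in metres and radians):
On the way, in this order (a step that is already met when the one before it is completed fails the run):
1. the wedge lies loosely in the gap, flat on the slope, thin end in, its butt 15 to 75 mm short of home, and is let go (angle between the y axis of wedge_mid and the y axis of ledge, either way round below 0.12 rad and angle between the z axis of wedge_mid and the z axis of ledge, either way round below 0.1 rad and z of wedge_butt in the frame of ledge between 0.014 and 0.027 m and x of wedge_butt in the frame of ledge between 0.14 and 0.17 m and y of wedge_butt in the frame of ledge between 0.145 and 0.205 m and contact force between the fingers and wedge below 0.1 N and linear speed of wedge below 0.01 m/s), for 0.2 s.
2. the held hammer taps the wedge while it is still over 15 mm short of home (contact force between the fingers and hammer above 3 N and contact force between hammer and wedge above 0.5 N and y of wedge_butt in the frame of ledge between 0.145 and 0.205 m).
3. the hammer is drawn back: its face about 10 mm off the butt (contact force between the fingers and hammer above 3 N and distance between hammer_head and wedge_butt above 0.06 m).
4. the held hammer taps again (contact force between the fingers and hammer above 3 N and contact force between hammer and wedge above 0.5 N).
5. the wedge is home and tight on panel and cleat with the held hammer drawn clear of it (all of step 3 and y of wedge_butt in the frame of ledge between 0.105 and 0.139 m and angle between the y axis of wedge_mid and the y axis of ledge, either way round below 0.12 rad and angle between the z axis of wedge_mid and the z axis of ledge, either way round below 0.1 rad and z of wedge_butt in the frame of ledge between 0.014 and 0.027 m and x of wedge_butt in the frame of ledge between 0.14 and 0.17 m and contact force between wedge and panel above 8 N and contact force between wedge and easel above 8 N and x of panel_mid in the frame of ledge between 0.06 and 0.0665 m and angle between the y axis of panel_mid and the y axis of ledge, either way round below 0.03 rad), for 0.1 s.
At the end, for the whole second after the job is handed in: wedge flat in its gap with butt home (y 105 to 139 mm in the ledge's frame), pressing panel and cleat with over 8 N; panel down on the ledge within 1.5 mm and square to it; hammer lying level on the bench, at rest; all let go (y of wedge_butt in the frame of ledge between 0.105 and 0.139 m and angle between the y axis of wedge_mid and the y axis of ledge, either way round below 0.12 rad and angle between the z axis of wedge_mid and the z axis of ledge, either way round below 0.1 rad and z of wedge_butt in the frame of ledge between 0.014 and 0.027 m and x of wedge_butt in the frame of ledge between 0.14 and 0.17 m and contact force between wedge and panel above 8 N and contact force between wedge and easel above 8 N and x of panel_mid in the frame of ledge between 0.06 and 0.0665 m and angle between the y axis of panel_mid and the y axis of ledge, either way round below 0.03 rad and contact force between the fingers and wedge below 0.1 N and linear speed of wedge below 0.005 m/s and height (world z) of each of hammer_grip, hammer_head below 0.027 m and linear speed of hammer below 0.02 m/s); the robot touches nothing.
It fails at once if a blow on the wedge over 80 N (contact force between hammer and wedge above 80 N).
It fails at once if the hammer touches the panel with over 3 N (contact force between hammer and panel above 3 N).
It fails at once if the wedge is driven by hand: fingers press on it when it is within 12 mm of home (angle between the y axis of wedge_mid and the y axis of ledge, either way round below 0.12 rad and angle between the z axis of wedge_mid and the z axis of ledge, either way round below 0.1 rad and z of wedge_butt in the frame of ledge between 0.014 and 0.027 m and x of wedge_butt in the frame of ledge between 0.14 and 0.17 m and y of wedge_butt in the frame of ledge between 0.1 and 0.142 m and contact force between the fingers and wedge above 1 N).
It fails at once if a bystander is shifted by over 20 mm (distance of any of sander, glue, chisel, cork_block, tape, screw_bin, try_square from where it was at the start of the episode above 0.02 m).
It also fails if it takes over 72 s, if anything falls off the work surface, if the arm or the gripper's body presses on something with over 40 N, if the wrist force passes 120 N, or if a joint passes its speed limit or range.

## Working session

There is one attempt and no reset: what is moved stays moved. The work goes in short steps, Python scripts to look and compute and a tool call to move; the robot and the scene stay as the last step left them, time stands still between calls to the robot, and variables do not carry over. Pictures are saved under pics/ and viewed, about 8 in all and at most 12, crops included, and the job is handed in when it is done.

Besides the shell and the picture viewer there is one more tool, called after "Request:" as name(argument=value, ...) on one line, values as JSON. move_arm: Moves the arm, as the interface text tells. Its arguments: {"type":"object","properties":{"rows":{"type":"array","items":{"type":"array","items":{"type":"array","items":{"type":"number"}}}},"squeeze":{"type":"number"}},"required":["rows"]}

```bash
mkdir -p pics; ls
python3 - <<'E'
from rig import sense,eyes
import cv2,json,pickle
print(sense())
for n in("side","top"):
    d=eyes.capture(n); cv2.imwrite(f"pics/{n}0.png",d["color"]); print({k:v for k,v in d.items() if k!="color"})
    pickle.dump(d,open(f"{n}0.pkl","wb"))
E
```

```text
pics
{'time_s': 0.0, 'joints': array([-1.55237951e+00,  3.13488683e-01,  1.49845598e+00, -2.60516573e-05,
        1.33098509e+00, -2.23393460e-01]), 'dq': array([ 0.00056943,  0.00061159, -0.00038219,  0.00093022, -0.00067079,
       -0.00143957]), 'tau': array([ 2.77058298e-04, -4.12273729e+01, -2.59743261e+01, -1.87576857e-04,
        4.18272335e-03,  1.35481147e-05]), 'eef_pos': array([ 125.69739136, -509.47272256,  238.70815722]), 'ee_rot': array([-5.10639419e-04,  7.87231253e-01, -6.16657528e-01, -4.31706021e-04]), 'force': array([-0.1693693 , -0.01394162,  0.22776366]), 'wrist_torque': array([ 0.00399552, -0.06701476, -0.02719377]), 'grip_width': 1.000104951117286}
{'vertical_fov': 55.55397414441898, 'cx': 312.8429595503144, 'cy': 242.0271567392188, 'xyz': array([204.03555494, 595.36516368, 873.19861989]), 'attitude': array([ 0.0922018 , -0.25478279,  0.89954398, -0.34264441])}
{'vertical_fov': 51.05468506134866, 'cx': 319.1102373580537, 'cy': 236.6026658455817, 'xyz': array([ 338.071606  ,    9.12905414, 1261.01228003]), 'attitude': array([-0.06221913,  0.7083135 , -0.70030082,  0.06324177])}
```

View pics/top0.png

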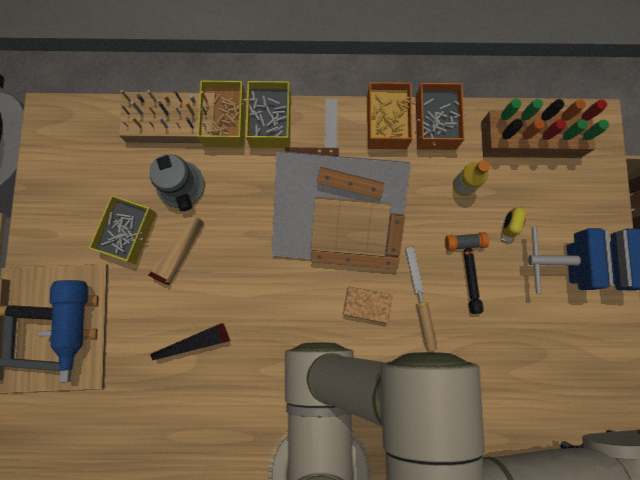

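View pics/side0.png

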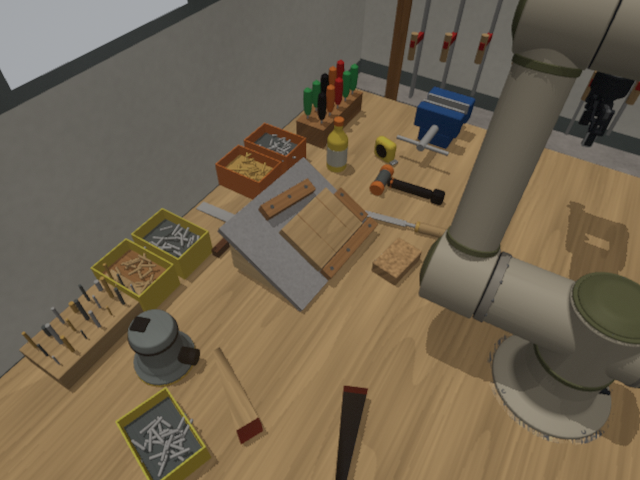

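```bash
cat > h.py <<'E'
import numpy as np,cv2,pickle
from scipy.spatial.transform import Rotation as R
def rot(q): return R.from_quat(np.r_[q[1:],q[0]]).as_matrix()
def load(n): return pickle.load(open(n+".pkl","rb"))
def ray(d,p):
    f=240/np.tan(np.radians(d["vertical_fov"])/2)
    v=rot(d["attitude"])@np.array([(p[0]-d["cx"])/f,(p[1]-d["cy"])/f,1]); return d["xyz"],v/np.linalg.norm(v)
def plane(d,p,z):
    o,v=ray(d,p); return o+v*(z-o[2])/v[2]
def proj(d,P):
    f=240/np.tan(np.radians(d["vertical_fov"])/2)
    c=rot(d["attitude"]).T@(np.asarray(P)-d["xyz"]); return np.array([d["cx"]+f*c[0]/c[2],d["cy"]+f*c[1]/c[2]])
def tri(d1,p1,d2,p2):
    o1,v1=ray(d1,p1);o2,v2=ray(d2,p2)
    s=np.linalg.lstsq(np.c_[v1,-v2],o2-o1,rcond=None)[0]
    a=o1+s[0]*v1;b=o2+s[1]*v2; return (a+b)/2,np.linalg.norm(a-b)
def crop(im,x0,y0,x1,y1,k): return cv2.resize(im[y0:y1,x0:x1],None,fx=k,fy=k,interpolation=cv2.INTER_CUBIC)
E
python3 - <<'E'
from h import *
t=load("top0")["color"];s=load("side0")["color"]
a=np.hstack([crop(t,265,145,415,275,2.6),crop(s,210,150,385,310,2.2)[:338,:385]])
b=np.hstack([crop(t,135,205,235,295,2.6),crop(s,110,330,280,455,1.9)[:234,:],crop(t,440,220,500,320,2.6)[:234]])
h=np.zeros((600,800,3),np.uint8); h[:a.shape[0],:min(800,a.shape[1])]=a[:,:800]; bb=b[:600-a.shape[0]]; h[a.shape[0]:a.shape[0]+bb.shape[0],:min(800,b.shape[1])]=bb[:,:800]
print(a.shape,b.shape); cv2.imwrite("pics/c1.png",cv2.convertScaleAbs(h,alpha=1.5))
E
```

```text
(338, 775, 3) (234, 739, 3)
```

View pics/c1.png

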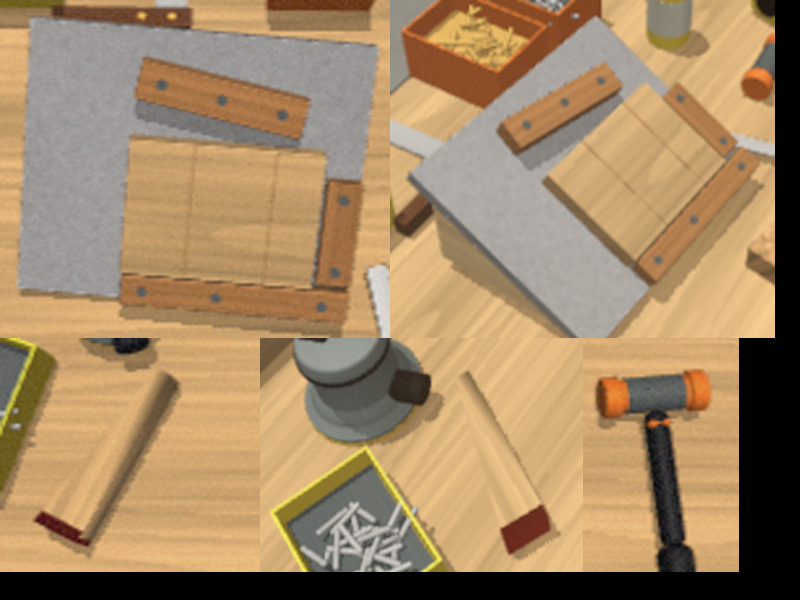

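```bash
cat > board.py <<'E'
from h import *
from scipy.optimize import least_squares
t=load("top0");s=load("side0")
c=np.array([-1/6,-1,0]);c/=np.linalg.norm(c);n=np.array([-c[1],c[0],0]);CL=np.array([169,89,24.])
P={'A':(230,190,0),'B':(230,-125,0),'C':(-30,190,0),'L1':(0,90,20),'L2':(-30,90,20),'L3':(-30,-125,20),'L4':(0,-125,20),
'S1':(106,-125,20),'S2':(106,-92,20),'S3':(6,-92,20),'K1':CL,'K2':CL+36*n,'K3':CL+152*c,'K4':CL+152*c+36*n}
T={'A':(31,18),'B':(377,44),'C':(18,290),'L1':(122,275),'L2':(122,305),'L3':(347,321),'L4':(349,293),'S1':(361,182),'S2':(330,180),'S3':(316,287),'K1':(136,99),'K2':(145,57),'K3':(302,139),'K4':(309,98)}
S={'A':(412,177),'B':(597,17),'K1':(513,146),'K2':(497,128),'K3':(621,86),'K4':(612,64),'L4':(740,150),'L3':(759,163),'L1':(637,262)}
obs=[(k,t,np.array(v)/2.6+(265,145)) for k,v in T.items()]+[(k,s,(np.array(v)-(390,0))/2.2+(210,150)) for k,v in S.items()]
def Rm(y): return R.from_euler('ZY',[y,-28],degrees=True).as_matrix()
def res(q): return np.concatenate([proj(d,Rm(q[3])@np.array(P[k],float)+q[:3])-p for k,d,p in obs])
if __name__=="__main__":
    r=least_squares(res,[450,0,40,-5],loss='soft_l1'); print(r.x.round(1))
    for (k,d,p),e in zip(obs,res(r.x).reshape(-1,2)): print(k,"top" if d is t else "side",e.round(1))
    np.save("ledge.npy",r.x)
    for k,p in (('butt',(36,516)),): print(plane(t,np.array(p)/2.6+(135,205-130),40))
    x=np.hstack([crop(t["color"],140,210,210,290,5.5),crop(s["color"],205,340,275,450,4)[:440]])
    y=np.hstack([crop(t["color"],440,225,500,320,4.6)[:440],crop(s["color"],360,155,455,215,1)*0])if 0 else crop(t["color"],440,225,492,320,4.6)[:440,:135*2]
    hh=440; f=lambda i:cv2.copyMakeBorder(i[:hh],0,hh-min(hh,i.shape[0]),0,0,0)
    o=np.hstack([f(x),f(y[:, :800-x.shape[1]])]); print(x.shape,o.shape)
    cv2.imwrite("pics/c2.png",cv2.convertScaleAbs(o[:,:800],alpha=1.7))
    for nme,d in(("top",t),("side",s)):
        im=cv2.cvtColor(d["color"],cv2.COLOR_BGR2HSV)
        m=((im[...,0]<8)|(im[...,0]>170))&(im[...,1]>130)&(im[...,2]>40)&(im[...,2]<140)
        nn,lab,st,ce=cv2.connectedComponentsWithStats(m.astype(np.uint8)); print(nme,[(st[i].tolist(),ce[i].round(1).tolist()) for i in range(1,nn) if st[i,4]>25])
    im=cv2.cvtColor(t["color"],cv2.COLOR_BGR2HSV); m=(im[...,0]>4)&(im[...,0]<14)&(im[...,1]>180)&(im[...,2]>110)
    nn,lab,st,ce=cv2.connectedComponentsWithStats(m.astype(np.uint8)); print("orange",[(st[i].tolist(),ce[i].round(1).tolist()) for i in range(1,nn) if st[i,4]>20 and 430<ce[i][0]<500])
E
python3 board.py
```

```text
[525.1 -65.4  24.   -3.8]
A top [-0.2  0.7]
B top [0.5 0.8]
C top [ 0.2 -0.3]
L1 top [ 0.3 -0.1]
L2 top [-0.5 -0.2]
L3 top [-0.1  0.4]
L4 top [ 0.6 -0.2]
S1 top [1.2 0.8]
S2 top [-0.7  0.5]
S3 top [ 0.1 -1.3]
K1 top [0.  0.3]
K2 top [0.1 1.6]
K3 top [-1.1  0.2]
K4 top [0.4 1.3]
A side [-2.2 -1.1]
B side [-2.6 -0.1]
K1 side [3.6 1.3]
K2 side [ 1.4 -2.8]
K3 side [-0.3  0.6]
K4 side [-5.1 -0.6]
L4 side [-0.6 -2.1]
L3 side [-0.9  0.1]
L1 side [-1.2  0.5]
[461.35323717 422.03102374  40.        ]
(440, 665, 3) (440, 800, 3)
top [([582, 99, 25, 21, 260], [594.5, 109.4]), ([543, 119, 23, 21, 261], [554.2, 128.8]), ([149, 273, 21, 12, 81], [158.2, 278.0]), ([217, 324, 13, 18, 129], [222.6, 332.7])]
side [([417, 32, 7, 12, 52], [419.8, 36.4]), ([450, 32, 7, 13, 42], [453.2, 37.0]), ([487, 33, 5, 11, 28], [489.3, 37.0]), ([410, 40, 5, 8, 26], [412.0, 43.5]), ([443, 41, 5, 8, 30], [445.2, 44.7]), ([479, 42, 6, 9, 37], [481.4, 45.8]), ([334, 60, 10, 45, 294], [338.7, 82.1]), ([635, 81, 5, 10, 28], [637.8, 86.2]), ([344, 386, 23, 8, 131], [354.9, 389.8]), ([237, 419, 25, 24, 326], [249.4, 430.5])]
orange [([478, 160, 12, 11, 52], [483.6, 165.0]), ([480, 232, 9, 14, 86], [483.9, 239.0]), ([447, 235, 10, 14, 86], [452.0, 241.6])]
```

View pics/c2.png

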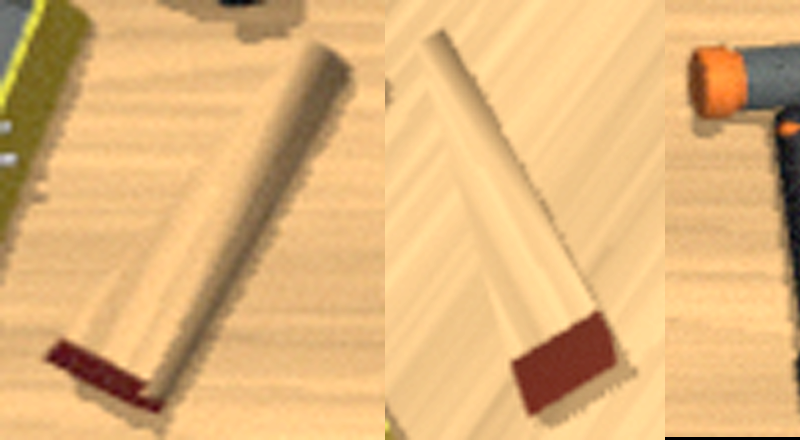

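```bash
cat > w.py <<'E'
from board import *
m=dict(TL=(30.5,90,20),TR=(-15.5,90,20),BR=(-15.5,90,-20),BL=(30.5,90,-20),a=(.5,-90,20),b=(-15.5,-90,20),c=(-15.5,-90,-20))
so=lambda p:(np.array(p)-(385,0))/4+(205,340); to=lambda p:np.array(p)/5.5+(140,210)
ob=[('TL',s,so((512,362))),('TR',s,so((600,312))),('BR',s,so((616,365))),('BL',s,so((530,414))),('a',s,so((425,38))),('b',s,so((440,30))),
('TL',t,to((45,358))),('BR',t,to((160,411))),('c',t,to((350,68))),('a',t,to((314,40)))]
def f(q): return np.concatenate([proj(d,R.from_euler('z',q[2],degrees=True).as_matrix()@m[k]+[q[0],q[1],20])-p for k,d,p in ob])
q=least_squares(f,[320,330,60],loss='soft_l1'); print("wedge x,y,yaw",q.x.round(1)); print([(k,e.round(1).tolist()) for (k,_,_),e in zip(ob,f(q.x).reshape(-1,2))])
print([plane(t,p,20).round(1) for p in((483.9,239),(452,241.6),(476,309),(468,245))])
l=np.load("ledge.npy"); print("L axes",Rm(l[3]).round(3).tolist()); print("cleat left w",(Rm(l[3])@[169,89,0]+l[:3]).round(0))
for k,p,z in(("sander",(178,190),10),("glue",(468,190),0),("chisel",(411,250),0),("cork",(368,306),34),("tape",(513,225),33),("bin",(122,230),60),("drillrack",(160,118),80)): print(k,plane(t,p,z).round(0))
# overlay
A=t["color"].copy();B=s["color"].copy()
for d,im in((t,A),(s,B)):
    k=4; 
    big=crop(im,*((270,145,415,275) if d is t else (210,150,330,310)),*[4 if d is t else 3.7])
    o,kk=((270,145),4) if d is t else ((210,150),3.7)
    for X in list(P.values())+[(0,90,0),(65-65,89,24),(130,89,24),(130,-91,24)]:
        u=((proj(d,Rm(l[3])@np.array(X,float)+l[:3])-o+.5)*kk-.5).astype(int); cv2.drawMarker(big,u.tolist(),(0,255,0),0,9,1)
    cv2.imwrite("pics/o%d.png"%(d is t),big); print(big.shape)
E
python3 w.py
python3 -c "
import cv2,numpy as np
a=cv2.imread('pics/o1.png');b=cv2.imread('pics/o0.png');b=b[:520,:220+224]
a=cv2.resize(a,None,fx=.62,fy=.62);H=max(a.shape[0],b.shape[0]);p=lambda i:cv2.copyMakeBorder(i,0,H-i.shape[0],0,0,0)
o=np.hstack([p(a),p(b)]);print(o.shape);cv2.imwrite('pics/o.png',o)"
```

```text
wedge x,y,yaw [524.  355.5  63.2]
[('TL', [0.6, 5.2]), ('TR', [1.8, 4.0]), ('BR', [-0.6, -1.4]), ('BL', [-1.3, -0.3]), ('a', [-2.7, -0.1]), ('b', [0.8, -1.9]), ('TL', [0.0, -0.0]), ('BR', [0.2, 0.4]), ('c', [1.4, 0.3]), ('a', [-1.2, -0.8])]
[array([ 559.6, -404.9,   20. ]), array([ 552. , -324.6,   20. ]), array([ 385.3, -377.4,   20. ]), array([ 543.9, -364.3,   20. ])]
L axes [[0.881, 0.067, -0.468], [-0.059, 0.998, 0.031], [0.469, 0.0, 0.883]]
cleat left w [680.  13. 103.]
sander [680. 373.  10.]
glue [ 692. -376.    0.]
chisel [ 533. -225.    0.]
cork [ 389. -112.   34.]
tape [ 594. -475.   33.]
bin [564. 488.  60.]
drillrack [846. 408.  80.]
(520, 580, 3)
(592, 444, 3)
(520, 804, 3)
```

View pics/o.png

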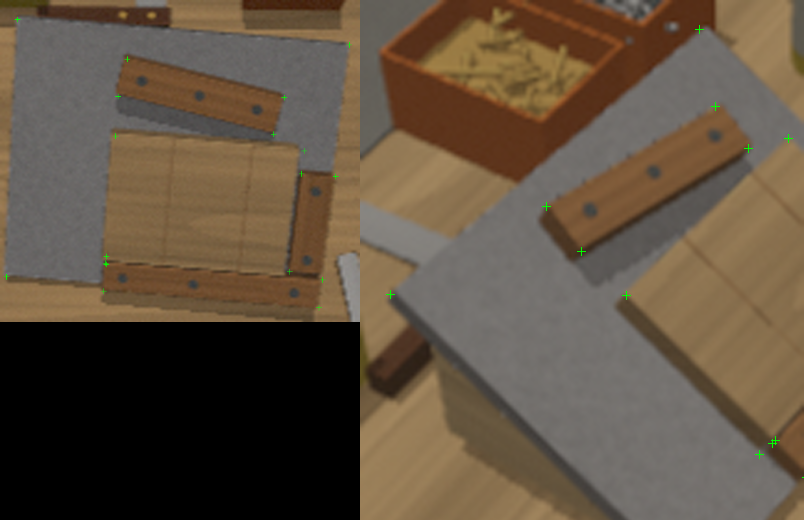

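```bash
sed -i '/^# overlay/,$d' w.py; sed -i 's/^m=dict(/m=dict(tl=(30.5,82,20),tr=(-15.5,82,20),/; s/so((512,362))/so((512,362))/; s/(.TL.,s,/("tl",s,/; s/(.TR.,s,/("tr",s,/' w.py
cat > go.py <<'E'
import sys
from h import *
from rig import sense
def go(P,yaw=None):
    s=sense(); M=rot(s["ee_rot"]); d=M.T@(np.array(P)-s["eef_pos"]); y=np.degrees(np.arctan2(M[1,0],M[0,0]))
    r=0 if yaw is None else -((yaw-y+180)%360-180)/6
    print("t",round(s["time_s"],2),"pos",s["eef_pos"].round(1),"yaw",round(y,1),"j",s["joints"].round(2),"grip",round(s["grip_width"],3),"F",s["force"].round(1)); print("shift",d.round(1),"roll",round(r,2))
if __name__=="__main__":
    a=list(map(float,sys.argv[1:])); go(a[:3],a[3] if len(a)>3 else None)
E
python3 w.py | head -3; python3 go.py 490 345 200 63
```

```text
wedge x,y,yaw [523.  355.4  63.4]
[('tl', [-0.6, 1.5]), ('tr', [0.4, 0.3]), ('BR', [0.0, -1.3]), ('BL', [-0.7, -0.1]), ('a', [-2.5, 0.2]), ('b', [1.1, -1.6]), ('TL', [0.1, 0.5]), ('BR', [0.4, 0.8]), ('c', [1.3, 0.6]), ('a', [-1.3, -0.5])]
[array([ 559.6, -404.9,   20. ]), array([ 552. , -324.6,   20. ]), array([ 385.3, -377.4,   20. ]), array([ 543.9, -364.3,   20. ])]
t 0.1 pos [ 125.7 -509.5  238.8] yaw -76.1 j [-1.55  0.31  1.5   0.    1.33 -0.22] grip 1.003 F [0.7 0.7 0. ]
shift [-742.4 -558.3   39.8] roll -23.19
```

Request:
move_arm(rows=[[[-47,-34,0,-1.6,1],[-93,-68,0,-3.3,1],[-140,-101,0,-5,1],[-187,-135,0,-6.6,1],[-233,-169,0,-8.3,1],[-280,-203,0,-10,1],[-327,-236,0,-11.6,1],[-373,-270,0,-13.3,1],[-420,-304,0,-15,1],[-467,-338,0,-16.6,1],[-513,-371,0,-18.3,1],[-560,-405,0,-20,1]]])

```text
time_s: 1.6
eef_pos: [385.1, 133.3, 239.5]
ee_rot: [-0.0, 0.926, 0.376, 0.0]
force: [0.5, -1.7, 0.7]
grip_width: 1.004
```

```bash
python3 go.py 484.5 378.9 100 63.4
```

```text
t 1.6 pos [385.1 133.3 239.5] yaw 44.2 j [ 0.04  0.05  1.82  0.    1.28 -0.73] grip 1.004 F [ 0.5 -1.7  0.7]
shift [ 242.4 -106.6  139.7] roll -3.2
```

Request:
move_arm(rows=[[[50,-22,28,-0.8,1],[100,-44,56,-1.6,1],[150,-66,84,-2.4,1],[200,-88,110,-3.2,1],[242,-107,130,-3.2,1],[242,-107,140,-3.2,1],[242,-107,140,-3.2,1]]])

```text
time_s: 2.48
eef_pos: [483.3, 378.2, 98.8]
ee_rot: [-0.0, 0.851, 0.526, -0.001]
force: [0.7, -0.1, 0.1]
grip_width: 1.001
```

Run:
```python
from h import *
from go import go
from rig import eyes
go([484.5,378.9,19],63.4)
o=[]
for n in("side","top"):
    d=eyes.capture(n); pickle.dump(d,open(n+"1.pkl","wb"))
    u=proj(d,[484.5,378.9,40]).astype(int); print(n,u)
    o.append(crop(d["color"],u[0]-50,u[1]-60,u[0]+50,u[1]+60,4))
cv2.imwrite("pics/g1.png",cv2.convertScaleAbs(np.hstack(o),alpha=1.6))
```

```text
t 2.48 pos [483.3 378.2  98.8] yaw 63.4 j [ 0.47  0.64  1.38  0.    1.12 -0.63] grip 1.001 F [ 0.7 -0.1  0.1]
shift [ 1.3  0.9 79.8] roll 0.0
side [240 406]
top [167 264]
```

View pics/g1.png

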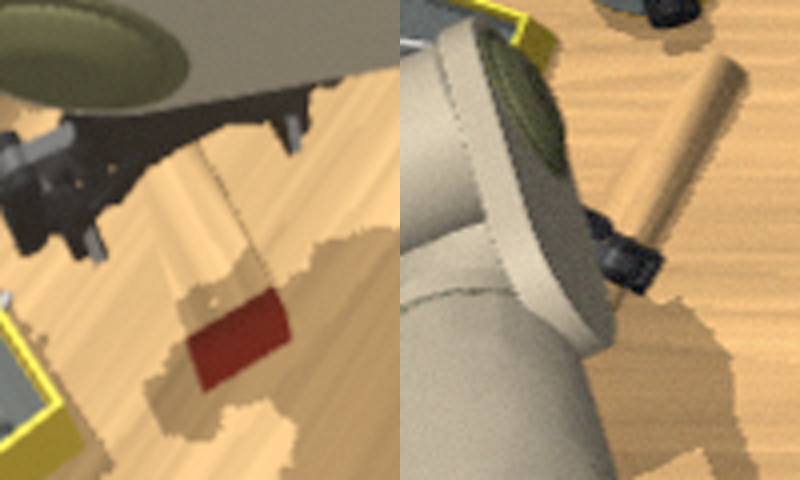

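Run:
```python
from h import *
t=load("top0")
for p in((155,204),(137,266),(91,249)):print(plane(t,p,60).round(0))
g=np.array([484.5,378.9]);print([(g+k*np.array([.448,.894])+w*np.array([-.894,.448])).round(0) for k in(43,57) for w in(-15,15)])
```

```text
[630. 412.  60.]
[477. 445.  60.]
[517. 559.  60.]
[array([517., 411.]), array([490., 424.]), array([523., 423.]), array([497., 437.])]
```

Request:
move_arm(rows=[[[1,1,0,0,0.35],[1,1,0,0,0.35],[1,1,0,0,0.35],[1,1,20,0,0.35],[1,1,40,0,0.35],[1,1,60,0,0.35],[1,1,80,0,0.35],[1,1,80,0,0.35]]])

```text
time_s: 3.58
eef_pos: [484.7, 378.2, 19.1]
ee_rot: [-0.0, 0.851, 0.525, -0.001]
force: [-0.2, -0.7, 0.3]
grip_width: 0.67
```

Request:
move_arm(squeeze=40, rows=[[[0,0,0,0,-0.5],[0,0,0,0,-0.5],[0,0,0,0,-0.5],[0,0,0,0,-0.5],[0,0,0,0,-0.5],[0,0,0,0,-0.5]]])

```text
time_s: 4.32
eef_pos: [485.2, 378.4, 20.1]
ee_rot: [-0.0, 0.851, 0.525, 0.0]
force: [-0.5, -1.7, 6.3]
grip_width: 0.459
```

```bash
cat > led.py <<'E'
from h import *
q=np.load("ledge.npy"); L=R.from_euler('ZY',[q[3],-28],degrees=True).as_matrix(); o=q[:3]
W=lambda X: L@np.array(X,float)+o
I=lambda X: L.T@(np.array(X,float)-o)
def onz(d,p,z):
    c,v=ray(d,p); a=I(c); b=L.T@v; return a+b*(z-a[2])/b[2]
E
python3 - <<'E'
from led import *
from go import go
t=load("top0");s=load("side0")
for p in((110,131),(298,145),(106,262)): print("panel top",onz(t,np.array(p)/2.48+(270,145),24).round(1))
print("panel side",onz(s,(np.array((618,302))-(360,0))/3.7+(210,150),24).round(1))
for p in((543,212),(580,260),(727,109),(750,150)): print("cleat side",onz(s,(np.array(p)-(360,0))/3.7+(210,150),24).round(1))
T=W([135,154,24])+np.array([19.25*np.cos(np.radians(-3.8)),19.25*np.sin(np.radians(-3.8)),20]); print(T)
go(T+[0,0,100],-3.8)
E
```

```text
panel top [133.9  93.6  24. ]
panel top [134.3 -85.8  24. ]
panel top [ 1.6 88.7 24. ]
panel side [129.4  96.8  24. ]
cleat side [202.1  87.8  24. ]
cleat side [164.6  94.1  24. ]
cleat side [172.1 -72.   24. ]
cleat side [141.4 -60.7  24. ]
[662.28331264  79.81326656 128.57486362]
t 4.33 pos [485.2 378.4  20.1] yaw 63.4 j [ 0.47  0.75  1.42  0.    0.97 -0.63] grip 0.459 F [-0.5 -1.7  6.3]
shift [-187.5  292.  -208.7] roll 11.19
```

Request:
move_arm(rows=[[[0,0,-20,0,-0.5],[0,0,-60,0,-0.5],[0,0,-110,0,-0.5],[0,0,-160,0,-0.5],[-23,36,-200,1.4,-0.5],[-47,73,-209,2.8,-0.5],[-70,110,-209,4.2,-0.5],[-94,146,-209,5.6,-0.5],[-117,183,-209,7,-0.5],[-140,220,-209,8.4,-0.5],[-164,256,-209,9.8,-0.5],[-187,292,-209,11.2,-0.5]]])

```text
time_s: 5.82
eef_pos: [662.9, 79.0, 228.6]
ee_rot: [-0.0, 0.999, -0.036, -0.0]
force: [-0.1, -0.1, -1.3]
grip_width: 0.455
```

Run:
```python
from led import *
from go import go
from rig import eyes
go([662.3,79.8,148.6],-3.8)
o=[]
for n in("side","top"):
    d=eyes.capture(n); pickle.dump(d,open(n+"2.pkl","wb"))
    u=proj(d,W([150,90,60])).astype(int); print(n,u)
    o.append(crop(d["color"],u[0]-65,u[1]-60,u[0]+65,u[1]+60,3))
cv2.imwrite("pics/g2.png",cv2.convertScaleAbs(np.hstack(o),alpha=1.6))
```

```text
t 5.83 pos [662.9  79.  228.6] yaw -4.1 j [-0.06  0.65  1.01  0.    1.48  0.02] grip 0.455 F [-0.1 -0.1 -1.3]
shift [-0.6 -0.7 80. ] roll -0.05
side [280 216]
top [315 194]
```

View pics/g2.png

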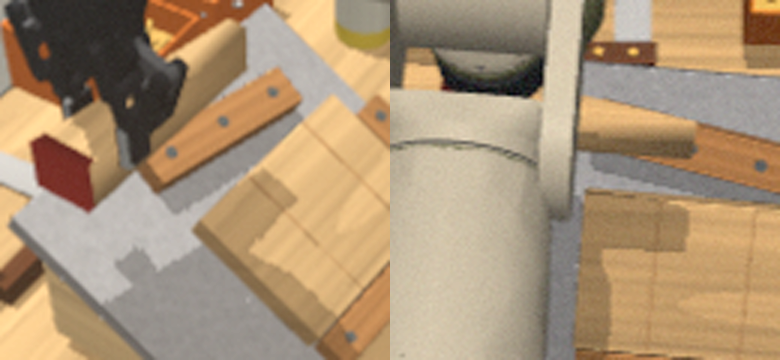

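Request:
move_arm(rows=[[[0,0,20,0,-0.5],[0,0,40,0,-0.5],[0,0,60,0,-0.5],[0,0,75,0,-0.5],[0,0,80,0,-0.5],[0,0,83,0,-0.5],[0,0,86,0,-0.5],[0,0,88,0,-0.5],[0,0,88,0,-0.5]]])

```text
time_s: 7.05
eef_pos: [663.0, 76.7, 140.4]
ee_rot: [0.0, 0.999, -0.037, -0.001]
force: [-6.2, 1.8, 0.6]
grip_width: 0.456
```

Run:
```python
from led import *
from go import go
from rig import eyes
go([662.3,79.8,128.6],-3.8)
o=[]
for n in("side","top"):
    d=eyes.capture(n); pickle.dump(d,open(n+"3.pkl","wb"))
    u=proj(d,W([150,70,30])).astype(int); print(n,u)
    k=(-55,-45,75,75)if n=="side" else(-25,-40,50,40)
    c=crop(d["color"],u[0]+k[0],u[1]+k[1],u[0]+k[2],u[1]+k[3],4 if n=="side" else 3.7); o.append(cv2.copyMakeBorder(c,0,480-c.shape[0],0,0,0))
cv2.imwrite("pics/g3.png",cv2.convertScaleAbs(np.hstack(o)[:,:800],alpha=1.6))
```

```text
t 7.05 pos [663.   76.7 140.4] yaw -4.2 j [-0.06  0.71  1.14 -0.    1.3   0.01] grip 0.456 F [-6.2  1.8  0.6]
shift [-0.9 -3.  11.8] roll -0.07
side [281 217]
top [324 192]
```

View pics/g3.png

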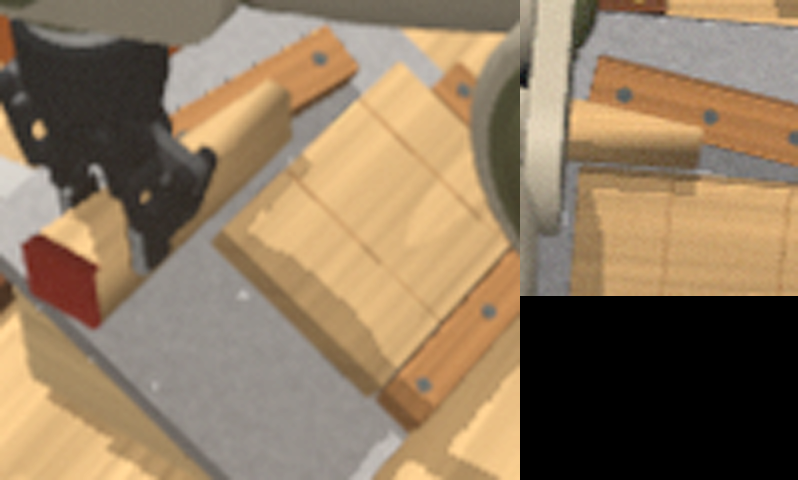

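Run:
```python
from led import *
t=load("top3");s=load("side3")
T=lambda p:np.array([(p[0]-520)/3.7+299,p[1]/3.7+152]); S=lambda p:np.array([p[0]/4+226,p[1]/4+172])
a,e=tri(t,T((700,164)),s,S((290,140))); print("thin D",I(a).round(1),e.round(1))
a,e=tri(t,T((700,137)),s,S((288,97))); print("thin top flat",I(a).round(1),e.round(1))
a,e=tri(t,T((580,173)),s,S((217,240))); print("panel UL",I(a).round(1),e.round(1))
a,e=tri(t,T((592,92)),s,S((172,133))); print("cleat K1?",I(a).round(1),e.round(1))
# expected from TCP
P=np.array([663,76.7,140.4]); y=np.radians(-4.2);X=np.array([np.cos(y),np.sin(y),0]);Y=np.array([-np.sin(y),np.cos(y),0])
for n,x,l,z in(("D thin",-19.25,-134,-20),("U thin",-3.25,-134,-20),("D butt",-19.25,46,-20),("U butt",26.75,46,-20)): 
    w=P+X*x+Y*l+[0,0,z]; print(n,I(w).round(1),"px",proj(t,w).round(1),proj(s,w).round(1))
for c in((97,326),(27,290),(98,268),(24,242)): print(S(c))
```

```text
thin D [142.4  14.8  27.9] 4.6
thin top flat [162.6  15.9  56.6] 12.0
panel UL [129.   91.4  15. ] 1.2
cleat K1? [188.8  85.9  54.2] 3.8
D thin [140.6  17.1  34.4] px [347.  198.6] [298.5 206.6]
U thin [154.7  17.   26.9] px [347.5 192. ] [293.2 203.8]
D butt [141.6 197.1  33.9] px [270.4 192.2] [248.5 253.5]
U butt [182.2 196.8  12.3] px [272.3 173.4] [232.6 244.1]
[250.25 253.5 ]
[232.75 244.5 ]
[250.5 239. ]
[232.  232.5]
```

Request:
move_arm(rows=[[[-5,-4,-3,0,-0.5],[-10,-6,-3,0,-0.5],[-10,-6,0,0,-0.5],[-8,-6,3,0,-0.5],[-7,-6,6,0,-0.5],[-6,-6,8,0,-0.5],[-6,-6,8,0,-0.5]]])

```text
time_s: 8.02
eef_pos: [657.5, 83.0, 132.5]
ee_rot: [0.0, 0.999, -0.037, -0.001]
force: [-0.9, -0.6, -0.1]
grip_width: 0.457
```

No contact now; go on down along the slope normal.

Request:
move_arm(rows=[[[0.5,0,1,0,-0.5],[1,0,2,0,-0.5],[1.5,0,3,0,-0.5],[2,0,4,0,-0.5],[2,0,4,0,-0.5]]])

```text
time_s: 8.65
eef_pos: [659.4, 82.8, 128.6]
ee_rot: [0.0, 0.999, -0.037, -0.001]
force: [-1.5, -1.3, 0.1]
grip_width: 0.456
```

Request:
move_arm(rows=[[[0,0,1,0,-0.5],[0,0,2,0,-0.5],[0,0,3,0,-0.5],[0,0,3,0,-0.5]]])

```text
time_s: 9.15
eef_pos: [659.7, 82.6, 127.7]
ee_rot: [0.0, 0.999, -0.037, -0.0]
force: [-7.9, -1.8, 13.3]
grip_width: 0.456
```

Request:
move_arm(rows=[[[0,0,0,0,0.05],[0,0,-1,0,0.15],[0,0,-2,0,0.25],[-1,0,-4,0,0.35],[-2,0,-6,0,0.5],[-3,0,-9,0,0.65],[-4,0,-12,0,0.8],[-4,0,-15,0,1],[-4,0,-22,0,1],[-4,0,-40,0,1],[-4,0,-70,0,1],[-4,0,-110,0,1]]])

```text
time_s: 10.65
eef_pos: [655.5, 83.0, 239.4]
ee_rot: [0.0, 0.999, -0.037, -0.001]
force: [0.5, 0.0, -0.3]
grip_width: 0.998
```

Run:
```python
from led import *
from go import go
from rig import eyes
go([662.3,79.8,128.6],-3.8)
o=[]
for n in("side","top"):
    d=eyes.capture(n); pickle.dump(d,open(n+"4.pkl","wb"))
    u=proj(d,W([150,90,30])).astype(int); print(n,u)
    k=(-65,-55,65,65)if n=="side" else(-25,-40,50,40)
    c=crop(d["color"],u[0]+k[0],u[1]+k[1],u[0]+k[2],u[1]+k[3],4 if n=="side" else 3.7); o.append(cv2.copyMakeBorder(c,0,480-c.shape[0],0,0,0))
cv2.imwrite("pics/g4.png",cv2.convertScaleAbs(np.hstack(o)[:,:800],alpha=1.6))
```

```text
t 10.65 pos [655.5  83.  239.4] yaw -4.2 j [-0.05  0.63  1.02 -0.    1.49  0.02] grip 0.998 F [ 0.5  0.  -0.3]
shift [  7.1   2.6 110.8] roll -0.07
side [275 222]
top [316 191]
```

View pics/g4.png

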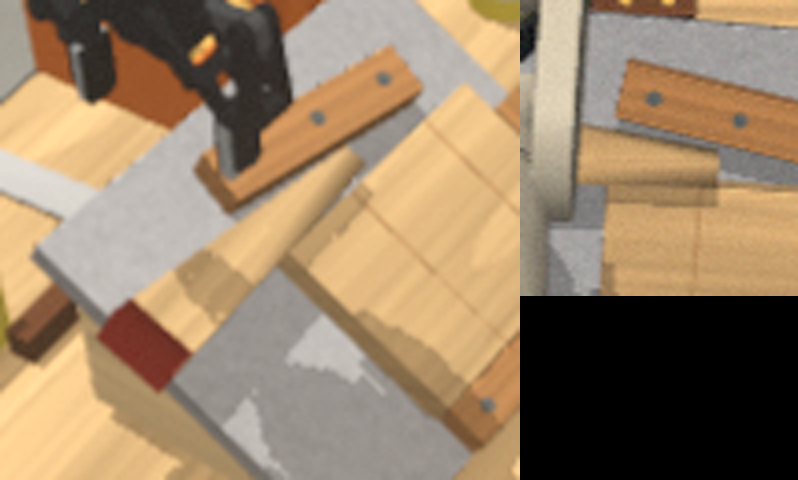

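Run:
```python
from led import *
s=load("side4");t=load("top4")
S=lambda p:np.array([p[0]/4+210,p[1]/4+167]); T=lambda p:np.array([(p[0]-520)/3.7+291,p[1]/3.7+151])
for c,z in(((130,300),40),((190,350),40),((160,390),0),((98,338),0),((355,150),40),((283,258),24)): print(c,z,onz(s,S(c),z).round(1))
for c,z in(((720,152),40),((718,182),40),((718,205),24)): print("top",onz(t,T(c),z).round(1))
for y in(195,200,205,210): print(y,[proj(s,W(p)).round(1).tolist() for p in((176,y,0),(130,y,0),(130,y,40),(176,y-8,40))])
print([S(c).tolist() for c in((98,338),(160,390),(190,350),(130,300))])
```

```text
(130, 300) 40 [168.  190.3  40. ]
(190, 350) 40 [126.3 186.8  40. ]
(160, 390) 0 [124.1 197.    0. ]
(98, 338) 0 [168.7 200.5   0. ]
(355, 150) 40 [143.4  16.3  40. ]
(283, 258) 24 [128.   94.6  24. ]
top [156.9  23.1  40. ]
top [137.6  22.7  40. ]
top [118.7  20.8  24. ]
195 [[233.8, 247.7], [248.7, 262.1], [253.8, 255.7], [240.9, 238.5]]
200 [[232.3, 249.0], [247.2, 263.5], [252.3, 257.1], [239.3, 239.9]]
205 [[230.8, 250.4], [245.7, 264.9], [250.8, 258.6], [237.8, 241.3]]
210 [[229.2, 251.8], [244.3, 266.4], [249.2, 260.1], [236.2, 242.7]]
[[234.5, 251.5], [250.0, 264.5], [257.5, 254.5], [242.5, 242.0]]
```

Run:
```python
from h import *
from go import go
t=load("top0"); im=t["color"][225:325,440:500]; hsv=cv2.cvtColor(im,cv2.COLOR_BGR2HSV)
m=(hsv[...,2]<55).astype(np.uint8); n,l,st,c=cv2.connectedComponentsWithStats(m); i=1+st[1:,4].argmax(); print(st[i])
ys,xs=np.where(l==i); 
for a,b in((252,290),(297,312)):
    k=(ys+225>=a)&(ys+225<=b); P=np.array([plane(t,(x+440,y+225),22)[:2] for x,y in zip(xs[k],ys[k])])
    v=cv2.fitLine(P.astype(np.float32),cv2.DIST_L2,0,.01,.01).ravel(); print(a,b,P.mean(0).round(1),np.degrees(np.arctan2(v[1],v[0])).round(1),P.min(0).round(0),P.max(0).round(0))
go([491,-369,150],-85)
```

```text
[ 24  28  19  61 599]
252 290 [ 476. -367.] 5.7 [ 431. -382.] [ 523. -352.]
297 312 [ 394.7 -375.1] 9.0 [ 378. -392.] [ 415. -360.]
t 10.75 pos [657.2  83.  244.1] yaw -4.2 j [-0.05  0.62  1.02 -0.    1.49  0.02] grip 0.996 F [ 0.2 -0.8 -0.2]
shift [-133.1  463.    93.2] roll 13.46
```

Request:
move_arm(rows=[[[-13,46,0,1.3,1],[-26,92,0,2.6,1],[-40,138,0,3.9,1],[-53,184,0,5.2,1],[-66,231,10,6.6,1],[-80,277,30,8,1],[-93,323,50,9.4,1],[-106,370,70,10.8,1],[-120,416,90,12.2,1],[-133,462,100,13.4,0.6],[-133,462,110,13.4,0.4],[-133,462,110,13.4,0.4]]])

```text
time_s: 12.25
eef_pos: [491.3, -367.3, 132.8]
ee_rot: [-0.003, 0.74, -0.673, 0.003]
force: [0.1, 0.6, 0.4]
grip_width: 0.7
```

```bash
python3 go.py 491 -368.5 12 -84.5
```

```text
t 12.25 pos [ 491.3 -367.3  132.8] yaw -84.6 j [-0.84  0.6   1.36  0.01  1.18  0.64] grip 0.7 F [0.1 0.6 0.4]
shift [  1.    1.4 120.8] roll -0.01
```

Request:
move_arm(squeeze=100, rows=[[[1,1,30,0,0.4],[1,1,60,0,0.4],[1,1,90,0,0.4],[1,1,110,0,0.4],[1,1,121,0,0.4],[1,1,121,0,0.4],[1,1,121,0,-1],[1,1,121,0,-1],[1,1,121,0,-1],[1,1,121,0,-1],[1,1,121,0,-1],[1,1,121,0,-1]]])

```text
time_s: 13.75
eef_pos: [491.7, -368.9, 12.9]
ee_rot: [-0.003, 0.74, -0.673, 0.004]
force: [-1.1, 0.0, 5.6]
grip_width: 0.243
```

Request:
move_arm(rows=[[[0,0,-20,0,-1],[0,0,-60,0,-1],[0,0,-110,0,-1],[0,0,-160,0,-1],[0,0,-200,0.5,-1],[0,0,-230,1,-1],[0,0,-230,1.55,-1]]])

```text
time_s: 14.62
eef_pos: [489.9, -368.9, 246.6]
ee_rot: [0.003, -0.682, 0.731, -0.006]
force: [-0.5, 0.7, -6.0]
grip_width: 0.238
```

```bash
cat > ham.py <<'E'
from led import *
from go import go
from rig import eyes,sense
def head(d,z):
    im=cv2.cvtColor(d["color"],cv2.COLOR_BGR2HSV); m=(im[...,0]>4)&(im[...,0]<14)&(im[...,1]>180)&(im[...,2]>100)
    n,l,st,c=cv2.connectedComponentsWithStats(m.astype(np.uint8)); return [(c[i].round(1).tolist(),int(st[i,4]),plane(d,c[i],z)[:2].round(1).tolist()) for i in range(1,n) if st[i,4]>40]
E
python3 - <<'E'
from ham import *
s=sense(); z=s["eef_pos"][2]+7
H=W([153,275,27]); Y=np.radians(-3.8); T=H-[65*np.cos(Y),65*np.sin(Y),7]; print(H,T); go([T[0],T[1],230],-93.8)
for n in("top","side"):
    d=eyes.capture(n); print(n,head(d,z)); pickle.dump(d,open(n+"5.pkl","wb"))
E
```

```text
[665.59623849 200.85392233 119.67419453] [600.73914305 205.16172585 112.67419453]
t 14.62 pos [ 489.9 -368.9  246.6] yaw -94.0 j [-0.84  0.5   1.21  0.01  1.42  0.8 ] grip 0.238 F [-0.5  0.7 -6. ]
shift [-580.4  -70.5   15.1] roll -0.03
top [([580.1, 103.6], 67, [814.8, -546.9]), ([538.9, 123.2], 82, [769.1, -455.6]), ([487.2, 220.7], 145, [556.1, -335.5])]
side [([389.4, 109.4], 73, [553.4, -346.8]), ([338.5, 119.2], 55, [638.6, -243.6]), ([267.6, 164.2], 115, [684.3, -14.9])]
```

Run:
```python
from ham import *
print(tri(load("top5"),(487.2,220.7),load("side5"),(389.4,109.4)))
```

```text
(array([ 551.32453192, -333.16828968,  262.49977225]), np.float64(5.789737495327151))
```

Request:
move_arm(rows=[[[-50,-6,0,0,-1],[-100,-12,0,0,-1],[-150,-18,0,0,-1],[-200,-24,0,0,-1],[-250,-30,0,0,-1],[-300,-36,0,0,-1],[-350,-42,0,0,-1],[-400,-48,0,0,-1],[-450,-54,0,0,-1],[-500,-60,0,0,-1],[-545,-66,0,0,-1],[-580,-70,0,0,-1]]])

```text
time_s: 16.23
eef_pos: [598.3, 207.4, 243.7]
ee_rot: [0.002, -0.683, 0.73, -0.003]
force: [1.0, -0.8, -3.2]
grip_width: 0.237
```

Run:
```python
from ham import *
go([600.7,205.2,113],-93.8)
for n in("top","side"):
    d=eyes.capture(n); print(n,head(d,sense()["eef_pos"][2]+7)); pickle.dump(d,open(n+"6.pkl","wb"))
```

```text
t 16.23 pos [598.3 207.4 243.7] yaw -93.8 j [ 0.15  0.55  1.13 -0.    1.45  1.79] grip 0.237 F [ 1.  -0.8 -3.2]
shift [  1.9  -1.5 130.7] roll 0.0
top [([580.1, 103.6], 66, [816.2, -548.6]), ([538.9, 123.3], 80, [770.4, -457.0]), ([244.3, 170.4], 123, [658.4, 166.7])]
side [([330.5, 88.0], 52, [728.7, -361.5]), ([195.2, 246.7], 194, [661.9, 243.0])]
```

Request:
move_arm(rows=[[[0,-1,30,0,-1],[0,-2,60,0,-1],[0,-2,90,0,-1],[0,-2,115,0,-1],[0,-2,131,0,-1],[0,-2,131,0,-1],[0,-2,131,0,-1]]])

```text
time_s: 17.2
eef_pos: [601.5, 208.6, 113.5]
ee_rot: [0.003, -0.684, 0.729, -0.003]
force: [0.3, -0.6, -3.4]
grip_width: 0.241
```

Run:
```python
from ham import *
go([600.7,205.2,113],-93.8)
o=[]
for n in("side","top"):
    d=eyes.capture(n); print(n,head(d,sense()["eef_pos"][2]+7)); pickle.dump(d,open(n+"7.pkl","wb"))
    u=proj(d,W([150,170,30])).astype(int)
    o.append(crop(d["color"],u[0]-65,u[1]-60,u[0]+65,u[1]+60,3))
cv2.imwrite("pics/g7.png",cv2.convertScaleAbs(np.hstack(o),alpha=1.6))
```

```text
t 17.2 pos [601.5 208.6 113.5] yaw -93.6 j [ 0.15  0.66  1.29 -0.    1.17  1.79] grip 0.241 F [ 0.3 -0.6 -3.4]
shift [3.4 0.6 0.5] roll 0.03
side [([332.5, 71.8], 52, [883.4, -652.8]), ([330.2, 90.3], 77, [831.8, -548.4]), ([338.7, 119.9], 63, [729.6, -420.5]), ([299.5, 140.3], 45, [772.8, -277.3]), ([205.9, 288.6], 150, [664.4, 243.9])]
top [([580.2, 103.7], 66, [877.6, -620.4]), ([539.1, 123.3], 79, [825.9, -517.4]), ([252.5, 189.4], 41, [653.6, 166.0])]
```

View pics/g7.png

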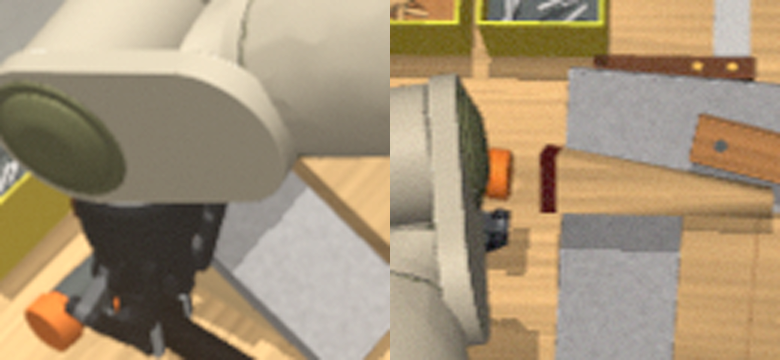

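Run:
```python
from ham import *
d=load("top7"); u=proj(d,W([150,170,30])).astype(int)
im=d["color"]; hsv=cv2.cvtColor(im,cv2.COLOR_BGR2HSV)
m=((hsv[...,0]<8)|(hsv[...,0]>170))&(hsv[...,1]>110)&(hsv[...,2]<130)
ys,xs=np.where(m); k=(abs(xs-u[0])<40)&(abs(ys-u[1])<30); print(xs[k].min(),xs[k].max(),ys[k].min(),ys[k].max())
for y in(ys[k].min()+4,int(ys[k].mean()),ys[k].max()-4):
    r=xs[k][ys[k]==y]; print(y,r.min(),r.max(),"outer",onz(d,(r.min()-.5,y),40).round(1),"inner",onz(d,(r.max()+.5,y),40).round(1))
for yb in(195,200,205): print(yb,[proj(d,W(p)).round(1).tolist() for p in((153,yb,40),(153,yb,0),(153,yb-8,40))])
```

```text
267 272 178 199
182 268 271 outer [166.7 204.   40. ] inner [167.4 194.7  40. ]
188 268 271 outer [152.6 203.4  40. ] inner [153.3 194.1  40. ]
195 268 271 outer [135.9 202.8  40. ] inner [136.7 193.4  40. ]
195 [[271.1, 188.1], [273.2, 184.6], [274.5, 188.4]]
200 [[269.0, 187.9], [271.1, 184.4], [272.4, 188.2]]
205 [[266.8, 187.8], [269.1, 184.2], [270.3, 188.0]]
```

Request:
move_arm(rows=[[[10,0,0,0,-1],[18,0,0,0,-1],[24,0,0,0,-1],[30,0,0,0,-1],[35,0,0,0,-1],[38,0,0,0,-1],[22,0,0,0,-1],[10,0,0,0,-1],[10,0,0,0,-1],[10,0,0,0,-1]]])

```text
time_s: 18.55
eef_pos: [600.8, 198.7, 113.4]
ee_rot: [0.003, -0.685, 0.729, -0.003]
force: [0.1, 0.1, -4.1]
grip_width: 0.242
```

```bash
cat > butt.py <<'E'
from ham import *
d=eyes.capture("top"); u=proj(d,W([150,165,30])).astype(int)
hsv=cv2.cvtColor(d["color"],cv2.COLOR_BGR2HSV)
m=((hsv[...,0]<8)|(hsv[...,0]>170))&(hsv[...,1]>110)&(hsv[...,2]<130)
ys,xs=np.where(m); k=(abs(xs-u[0])<50)&(abs(ys-u[1])<30); xs,ys=xs[k],ys[k]
print("n",len(xs)); 
if len(xs):
    y=int(np.median(ys)); r=xs[ys==y]; print("butt y",onz(d,(r.min()-.5,y),40).round(1),"inner",onz(d,(r.max()+.5,y),40).round(1),"rows",ys.min(),ys.max())
s=sense(); p=s["eef_pos"]; M=rot(s["ee_rot"]); h=p-M[:,1]*65+[0,0,7]; print("t",round(s["time_s"],2),"pos",p.round(1),"head in ledge",I(h).round(1),"face",(I(h)[1]-50).round(1),"yaw",np.degrees(np.arctan2(M[1,0],M[0,0])).round(1),"F",s["force"].round(1))
E
python3 butt.py
```

```text
n 85
butt y [151.1 191.7  40. ] inner [151.8 182.4  40. ] rows 178 199
t 18.6 pos [600.8 198.5 113.4] head in ledge [154.1 268.6  27.9] face 218.6 yaw -93.6 F [ 0.5 -0.3 -4.2]
```

Request:
move_arm(rows=[[[10,0,0,0,-1],[20,0,0,0,-1],[26,0,0,0,-1],[32,0,0,0,-1],[38,0,0,0,-1],[42,0,0,0,-1],[46,0,0,0,-1],[30,0,0,0,-1],[22,0,0,0,-1],[22,0,0,0,-1],[22,0,0,0,-1]]])

```text
time_s: 19.98
eef_pos: [599.3, 176.6, 113.1]
ee_rot: [0.003, -0.685, 0.729, -0.003]
force: [0.2, -1.7, -3.8]
grip_width: 0.24
```

```bash
python3 butt.py
```

```text
n 86
butt y [152.6 173.1  40. ] inner [153.3 163.8  40. ] rows 178 199
t 20.02 pos [599.4 176.4 113.2] head in ledge [154.  246.5  27.7] face 196.5 yaw -93.6 F [-0.3 -0.7 -3.7]
```

Works as predicted. Next tap to about 157.

Request:
move_arm(rows=[[[10,0,0,0,-1],[18,0,0,0,-1],[24,0,0,0,-1],[29,0,0,0,-1],[34,0,0,0,-1],[38,0,0,0,-1],[41,0,0,0,-1],[26,0,0,0,-1],[20,0,0,0,-1],[20,0,0,0,-1],[20,0,0,0,-1]]])

```text
time_s: 21.4
eef_pos: [598.0, 157.3, 113.3]
ee_rot: [0.003, -0.685, 0.729, -0.003]
force: [-3.5, 2.8, 3.9]
grip_width: 0.242
```

```bash
python3 butt.py
```

```text
n 90
butt y [156.2 156.9  40. ] inner [156.9 147.7  40. ] rows 178 199
t 21.45 pos [598.  157.3 113.4] head in ledge [154.  227.3  27.9] face 177.3 yaw -93.6 F [-3.9  4.1  2.1]
```

Request:
move_arm(rows=[[[0,0,-3,0,-1],[0,0,-6,0,-1],[0,0,-6,0,-1]]])

```text
time_s: 21.82
eef_pos: [598.0, 157.1, 119.3]
ee_rot: [0.003, -0.685, 0.729, -0.003]
force: [0.9, 0.3, -3.5]
grip_width: 0.237
```

Run:
```python
from ham import *
go([0,0,0])
o=[]
for n in("side","top"):
    d=eyes.capture(n); print(n,head(d,sense()["eef_pos"][2]+7)); pickle.dump(d,open(n+"8.pkl","wb"))
    u=proj(d,W([150,170,30])).astype(int)
    o.append(crop(d["color"],u[0]-65,u[1]-60,u[0]+65,u[1]+60,3))
cv2.imwrite("pics/g8.png",cv2.convertScaleAbs(np.hstack(o),alpha=1.6))
```

```text
t 21.82 pos [598.  157.1 119.3] yaw -93.6 j [ 0.07  0.62  1.36 -0.    1.16  1.7 ] grip 0.237 F [ 0.9  0.3 -3.5]
shift [194.2 588.  113.9] roll 0
side [([332.4, 72.1], 56, [877.9, -642.1]), ([330.3, 90.1], 74, [827.4, -541.1]), ([338.7, 119.8], 62, [725.9, -413.7]), ([223.6, 270.8], 177, [659.4, 192.2])]
top [([580.2, 103.6], 68, [875.1, -617.5]), ([539.0, 123.3], 80, [823.6, -514.6])]
```

View pics/g8.png

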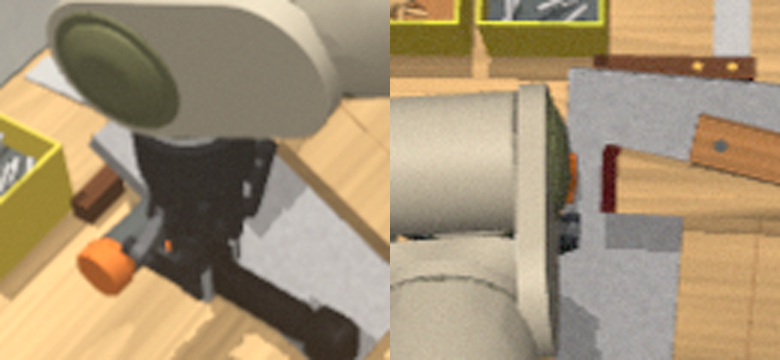

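Request:
move_arm(rows=[[[8,0,0,0,-1],[14,0,0,0,-1],[18,0,0,0,-1],[22,0,0,0,-1],[26,0,0,0,-1],[29,0,0,0,-1],[31,0,0,0,-1]]])

```text
time_s: 22.8
eef_pos: [596.1, 126.2, 119.2]
ee_rot: [0.003, -0.685, 0.729, -0.003]
force: [1.2, 2.7, -2.6]
grip_width: 0.237
```

Request:
move_arm(rows=[[[-10,0,0,0,-1],[-20,0,0,0,-1],[-20,0,0,0,-1]]])

```text
time_s: 23.18
eef_pos: [597.1, 147.2, 119.0]
ee_rot: [0.003, -0.685, 0.728, -0.003]
force: [0.9, -1.1, -3.6]
grip_width: 0.24
```

```bash
python3 butt.py
```

```text
n 87
butt y [156.9 147.7  40. ] inner [157.6 138.4  40. ] rows 178 198
t 23.23 pos [597.1 146.7 119. ] head in ledge [156.5 216.7  33. ] face 166.7 yaw -93.5 F [-0.   0.2 -4.4]
```

Request:
move_arm(rows=[[[10,0,0,0,-1],[16,0,0,0,-1],[20,0,0,0,-1],[23,0,0,0,-1],[26,0,0,0,-1],[28,0,0,0,-1]]])

```text
time_s: 23.98
eef_pos: [595.5, 118.7, 119.2]
ee_rot: [0.003, -0.685, 0.728, -0.003]
force: [0.5, 1.2, -3.2]
grip_width: 0.242
```

Request:
move_arm(rows=[[[-10,0,0,0,-1],[-20,0,0,0,-1],[-20,0,0,0,-1]]])

```text
time_s: 24.35
eef_pos: [596.6, 139.8, 119.0]
ee_rot: [0.003, -0.686, 0.728, -0.003]
force: [0.2, 0.0, -3.9]
grip_width: 0.237
```

```bash
python3 butt.py
```

```text
n 89
butt y [157.4 140.7  40. ] inner [158.2 131.4  40. ] rows 178 199
t 24.4 pos [596.6 139.3 119. ] head in ledge [156.5 209.4  33. ] face 159.4 yaw -93.4 F [ 0.1 -0.1 -4.2]
```

Still free. Tap on to ~131, in small steps.

Request:
move_arm(rows=[[[10,0,0,0,-1],[16,0,0,0,-1],[20,0,0,0,-1],[23,0,0,0,-1],[26,0,0,0,-1],[28,0,0,0,-1]]])

```text
time_s: 25.15
eef_pos: [595.0, 111.3, 119.1]
ee_rot: [0.004, -0.686, 0.728, -0.003]
force: [0.8, 2.2, -3.0]
grip_width: 0.242
```

Request:
move_arm(rows=[[[-10,0,0,0,-1],[-20,0,0,0,-1],[-20,0,0,0,-1]]])

```text
time_s: 25.52
eef_pos: [596.1, 132.3, 119.0]
ee_rot: [0.003, -0.686, 0.727, -0.003]
force: [0.5, 0.5, -4.5]
grip_width: 0.238
```

```bash
python3 butt.py
```

```text
n 89
butt y [158.  133.7  40. ] inner [158.9 122.2  40. ] rows 178 199
t 25.57 pos [596.1 131.8 119. ] head in ledge [156.5 202.   33. ] face 152.0 yaw -93.4 F [-0.3 -0.4 -4.1]
```

Request:
move_arm(rows=[[[10,0,0,0,-1],[16,0,0,0,-1],[19,0,0,0,-1],[21,0,0,0,-1],[23,0,0,0,-1],[25,0,0,0,-1]]])

```text
time_s: 26.32
eef_pos: [594.4, 109.0, 119.2]
ee_rot: [0.005, -0.686, 0.727, -0.002]
force: [-1.6, 17.2, -2.2]
grip_width: 0.24
```

Request:
move_arm(rows=[[[-10,0,0,0,-1],[-20,0,0,0,-1],[-20,0,0,0,-1]]])

```text
time_s: 26.7
eef_pos: [595.4, 129.6, 119.2]
ee_rot: [0.005, -0.687, 0.727, -0.002]
force: [-0.7, -0.2, -5.0]
grip_width: 0.239
```

```bash
python3 butt.py
```

```text
n 91
butt y [158.2 131.4  40. ] inner [158.9 122.2  40. ] rows 178 199
t 26.75 pos [595.5 129.2 119.2] head in ledge [156.1 199.5  33.3] face 149.5 yaw -93.3 F [ 0.1  0.3 -3.9]
```

Request:
move_arm(rows=[[[10,0,0,0,-1],[16,0,0,0,-1],[19,0,0,0,-1],[21,0,0,0,-1],[23,0,0,0,-1],[24,0,0,0,-1],[25,0,0,0,-1]]])

```text
time_s: 27.62
eef_pos: [593.6, 108.5, 119.4]
ee_rot: [0.007, -0.688, 0.726, 0.001]
force: [-0.2, 24.8, -1.5]
grip_width: 0.238
```

Request:
move_arm(rows=[[[-5,0,0,0,-1],[-20,0,0,0,-1],[-20,0,0,0,-1]]])

```text
time_s: 28.0
eef_pos: [594.6, 129.3, 119.5]
ee_rot: [0.007, -0.688, 0.726, 0.001]
force: [0.3, -0.8, -3.8]
grip_width: 0.243
```

```bash
python3 butt.py
```

```text
n 93
butt y [158.2 131.4  40. ] inner [158.9 122.2  40. ] rows 178 199
t 28.05 pos [594.6 128.7 119.5] head in ledge [155.6 199.2  34. ] face 149.2 yaw -93.0 F [-0.1  0.3 -3.5]
```

Request:
move_arm(rows=[[[10,0,0,0,-1],[16,0,0,0,-1],[19,0,0,0,-1],[22,0,0,0,-1],[24,0,0,0,-1],[26,0,0,0,-1],[28,0,0,0,-1]]])

```text
time_s: 28.92
eef_pos: [592.3, 107.6, 119.7]
ee_rot: [0.011, -0.69, 0.724, 0.005]
force: [-1.9, 43.4, -0.3]
grip_width: 0.234
```

Request:
move_arm(rows=[[[-5,0,0,0,-1],[-20,0,0,0,-1],[-20,0,0,0,-1],[-20,0,0,0,-1]]])

```text
time_s: 29.42
eef_pos: [593.3, 127.1, 120.0]
ee_rot: [0.01, -0.69, 0.724, 0.005]
force: [-0.1, -0.2, -4.3]
grip_width: 0.24
```

```bash
python3 butt.py
python3 - <<'E'
from ham import *
d=eyes.capture("top"); pickle.dump(d,open("top9.pkl","wb")); cv2.imwrite("pics/g9.png",cv2.convertScaleAbs(crop(d["color"],240,150,420,275,4.4),alpha=1.6))
go([0,0,0])
E
```

```text
n 92
butt y [158.2 131.4  40. ] inner [158.9 122.2  40. ] rows 178 199
t 29.48 pos [593.3 127.  120. ] head in ledge [154.7 197.7  35. ] face 147.7 yaw -92.8 F [-0.3 -0.1 -3.6]
t 29.52 pos [593.3 127.  120.1] yaw -92.8 j [0.01 0.59 1.4  0.02 1.14 1.62] grip 0.242 F [ 0.4 -0.2 -3.9]
shift [158.5 587.2 112.2] roll 0
```

View pics/g9.png

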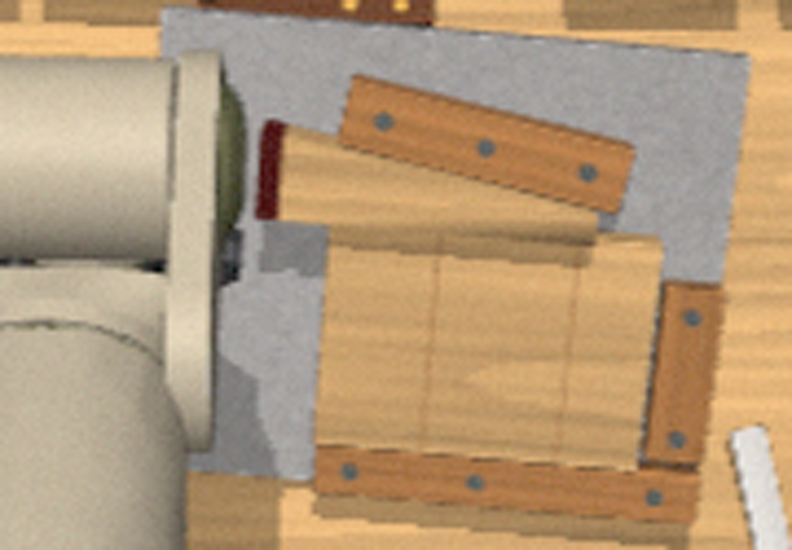

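Request:
move_arm(rows=[[[-10,0,-5,0,-1],[-10,0,-30,0,-1],[-10,0,-65,0,-1],[-10,0,-100,0,-1],[-10,0,-125,0,-1],[-10,0,-130,0,-1]]])

```text
time_s: 30.28
eef_pos: [593.1, 134.6, 252.1]
ee_rot: [0.012, -0.69, 0.724, 0.004]
force: [0.0, -0.0, -4.3]
grip_width: 0.24
```

```bash
python3 go.py 491 -368 240 -84.5
```

```text
t 30.27 pos [593.1 134.6 252.1] yaw -92.8 j [0.02 0.48 1.22 0.02 1.43 1.64] grip 0.24 F [ 0.  -0.  -4.3]
shift [507.1  77.5   0. ] roll -1.38
```

Request:
move_arm(rows=[[[40,6,0,0,-1],[85,13,0,0,-1],[130,20,0,0,-1],[175,27,0,0,-1],[220,34,0,0,-1],[265,41,0,0,-1],[310,48,0,-0.3,-1],[355,55,0,-0.6,-1],[400,62,0,-0.9,-1],[445,68,0,-1.2,-1],[485,74,0,-1.4,-1],[507,77,0,-1.4,-1]]])

```text
time_s: 31.78
eef_pos: [490.8, -369.3, 238.7]
ee_rot: [-0.012, 0.74, -0.672, -0.004]
force: [-0.5, 0.2, -3.5]
grip_width: 0.237
```

```bash
python3 go.py 491 -368 16 -84.5
python3 - <<'E'
from ham import *
z=sense()["eef_pos"][2]+7
c={}
for n in("top","side"): d=eyes.capture(n); print(n,head(d,z))
E
```

```text
t 31.77 pos [ 490.8 -369.3  238.7] yaw -84.5 j [-0.85  0.52  1.2   0.02  1.43  0.63] grip 0.237 F [-0.5  0.2 -3.5]
shift [  3.6   2.5 222.7] roll 0.0
top [([580.1, 103.6], 66, [818.4, -551.2]), ([539.0, 123.3], 82, [772.3, -459.3]), ([483.3, 165.0], 44, [677.7, -335.8]), ([481.9, 223.9], 146, [550.9, -326.9])]
side [([399.7, 97.3], 58, [559.4, -424.2]), ([389.5, 113.1], 66, [550.6, -344.2]), ([338.5, 119.2], 55, [644.1, -254.3]), ([264.6, 161.8], 138, [700.5, -25.9])]
```

Request:
move_arm(rows=[[[0,0,50,0,-1],[0,0,100,0,-1],[0,0,150,0,-1],[0,0,190,0,-1],[0,0,205,0,-1],[0,0,215,0,-1],[0,0,219,0,-1],[0,0,222,0,-1],[0,0,222,0,-1]]])

```text
time_s: 33.0
eef_pos: [493.4, -364.5, 17.4]
ee_rot: [-0.012, 0.74, -0.673, -0.003]
force: [-0.0, -0.1, -4.0]
grip_width: 0.241
```

Request:
move_arm(rows=[[[0,0,1,0,-1],[0,0,2,0,-1],[0,0,3,0,-1],[0,0,4,0,-1],[0,0,4,0,-1]]])

```text
time_s: 33.62
eef_pos: [493.6, -364.5, 13.7]
ee_rot: [-0.012, 0.74, -0.673, -0.003]
force: [-2.3, 1.4, -0.5]
grip_width: 0.242
```

Request:
move_arm(squeeze=20, rows=[[[0,0,1,0,-1],[0,0,1,0,-1],[0,0,1,0,-0.4],[0,0,1,0,-0.2],[0,0,1,0,0.2],[0,0,1,0,0.4],[0,0,1,0,0.4],[0,0,-20,0,0.4],[0,0,-60,0,0.4],[0,0,-110,0,0.4],[0,0,-150,0,0.4],[0,0,-150,0,0.4]]])

```text
time_s: 35.12
eef_pos: [492.7, -368.7, 167.0]
ee_rot: [-0.012, 0.74, -0.673, 0.0]
force: [-0.7, -0.2, 0.1]
grip_width: 0.701
```

Request:
move_arm(rows=[[[40,40,-20,0,0.4],[80,80,-30,0,0.4],[120,120,-30,0,0.4],[150,150,-30,0,0.4],[150,150,-30,0,0.4]]])

```text
time_s: 35.75
eef_pos: [354.9, -534.3, 190.3]
ee_rot: [-0.012, 0.739, -0.674, -0.001]
force: [0.5, 0.2, -0.8]
grip_width: 0.702
```

```bash
python3 butt.py
python3 - <<'E'
from ham import *
go([0,0,0])
D={n:eyes.capture(n) for n in("top","side")}
for n,d in D.items(): pickle.dump(d,open(n+"10.pkl","wb")); print(n,[x for x in head(d,20) if abs(x[2][0]-550)<40 and abs(x[2][1]+360)<80])
# everything else unchanged? difference against first pictures
a,b=load("top0")["color"],D["top"]["color"]; m=(cv2.absdiff(a,b).max(2)>45).astype(np.uint8)
n,l,st,c=cv2.connectedComponentsWithStats(cv2.morphologyEx(m,cv2.MORPH_OPEN,np.ones((3,3)))); print([st[i].tolist() for i in range(1,n) if st[i,4]>30])
E
```

```text
n 90
butt y [158.2 131.4  40. ] inner [158.9 122.2  40. ] rows 178 199
t 35.8 pos [ 356.4 -533.   190.7] head in ledge [  17.6 -467.5  188.6] face -517.5 yaw -84.6 F [-0.3  0.1  0.2]
t 35.8 pos [ 356.4 -533.   190.7] yaw -84.6 j [-1.17  0.61  1.17  0.02  1.37  0.3 ] grip 0.701 F [-0.3  0.1  0.2]
shift [-560.6  308.5  195.2] roll 0
top [([481.9, 238.5], 101, [560.9, -400.0]), ([450.1, 241.3], 99, [552.8, -319.8])]
side [([386.6, 168.6], 42, [558.7, -413.0]), ([376.5, 185.4], 63, [551.1, -330.6])]
[[298, 178, 7, 22, 122], [330, 191, 38, 9, 180], [175, 219, 29, 52, 317], [149, 272, 26, 13, 155], [628, 278, 12, 9, 88], [419, 291, 34, 13, 247], [612, 290, 27, 10, 151], [378, 295, 40, 26, 463], [484, 299, 124, 138, 1939], [396, 306, 77, 62, 1306], [622, 308, 18, 38, 366], [333, 325, 68, 37, 1386], [298, 343, 21, 8, 114], [242, 348, 44, 23, 346], [308, 353, 12, 5, 47], [270, 358, 15, 44, 343], [624, 370, 15, 7, 61], [418, 382, 33, 13, 107], [405, 393, 12, 5, 40], [299, 395, 21, 11, 140], [244, 397, 10, 20, 101], [372, 398, 4, 11, 37], [286, 405, 8, 6, 39], [409, 406, 31, 55, 537], [375, 412, 8, 12, 41], [251, 417, 25, 15, 134], [319, 417, 12, 24, 137], [344, 421, 8, 8, 43], [287, 423, 6, 29, 127], [524, 430, 116, 35, 1778], [332, 444, 13, 19, 112], [461, 451, 57, 29, 590], [419, 466, 28, 14, 239]]
```

Run:
```python
from ham import *
for k in("0","10"):
    t,s=load("top"+k),load("side"+k)
    A=sorted([x[0] for x in head(t,20) if abs(x[2][0]-550)<40 and abs(x[2][1]+360)<80]);B=sorted([x[0] for x in head(s,20) if abs(x[2][0]-550)<40 and abs(x[2][1]+360)<80])
    print(k,[tri(t,a,s,b)[0].round(1).tolist() for a,b in zip(A,B)])
    im=t["color"][225:325,430:500]; m=(cv2.cvtColor(im,cv2.COLOR_BGR2HSV)[...,2]<55).astype(np.uint8); n,l,st,c=cv2.connectedComponentsWithStats(m); i=1+st[1:,4].argmax(); print(st[i])
```

```text
0 [[546.5, -321.8, 32.2], [553.7, -400.1, 34.6]]
[ 34  28  19  61 599]
10 [[548.5, -317.2, 32.1], [555.6, -395.9, 34.1]]
[ 32  27  19  61 596]
```

The head's height is the same as at the start to within 0.5 mm, and its heading is unchanged, so the hammer lies level. I'm handing in.

```bash
python3 -c "
from rig import ctrl; print(ctrl.finish_job())"
```

```text
the job is handed in; nothing more can be done
None
```

The wedge is home and holding the panel, the hammer is back on the bench, and the job is handed in after about 36 s of robot time. No verdict was reported.

**Wedge:** I laid the wooden wedge thin end first in the gap and let go with its butt at about y 202 mm. That is only 2–3 mm inside the 205 mm limit of step 1, and my reading is good to about that much.

**Tapping:** I tapped it home in eight hammer taps, drawing back after each one. The last two taps, at 25 and 43 N, did not move it. It rests at about y 131 mm, against an expected 130.

**Last checks:**
- **Butt:** its position was the same after the hammer was put away.
- **Panel:** in the last picture it looks down on the ledge and square. I did not measure its position to the millimetre.
- **Clamping force:** the force on panel and cleat can't be sensed. That it exceeds 8 N is inferred from the taps.
- **Hammer:** it lies level about 5 mm from where it started. The head height matches the start within 0.5 mm.
- **Bystanders:** nothing came near them at low height. Comparing the first and last pictures showed differences near the cork block and chisel. I took these for the arm and its shadow and did not check further.

**What went wrong on the way:**
- The wedge touched the cleat on the first descent, at about 6 N. I shifted it and lowered it along the slope.
- The hammer's head brushed the board at a few newtons after the third tap, so I raised it 6 mm.
- The two cameras disagreed by up to 4 mm on the board's position up the slope.

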